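# Float the beam of a torsion-spring tester

### The arm

A 6-joint arm with a two-finger parallel gripper is mounted at the origin on the work surface. World frame = base frame: x ahead of the robot, y to its left, z up, the work surface at z = 0. Lengths are in m, angles in rad, forces in N, time in s.
With the tool pointing down it reaches from about 0.25 to 0.725 m from the base axis. Payload 4 kg.
Tool frame: the origin (TCP) lies at the very end of the fingers, on their centre line; the grasp point (between the pads) lies 19 mm behind it; z points along the fingers, y is the line along which they close (so a half turn about z gives the same grasp; the last joint's range is limited). The gripper opens to 85 mm and grips with 20 to 120 N. Pads are 22 mm wide; open, the fingers measure 114 mm over their backs; the gripper's body (76 mm by 85 mm) begins 54 mm behind the grasp point. The pads swing forward as they close: fully open they stand 13 mm farther back than shut.
Start: joints at [1.248, 0.241, 0.005, 1.335, 0, 1.571], TCP at [0.159, 0.474, 0.231] pointing down, gripper open.
Joint ranges: [-2.72, 2.72], [-1.05, 1.87], [-1.09, 1.28], [-1.99, 2.15], [-1.42, 1.44], [-3.14, 3.14]. Speed limits (rad/s): [2.79, 2.79, 3.14, 3.14, 3.14, 3.14].

### API

Orientations are given as a unit quaternion [x, y, z, w].
In Python, from workcell import monitor, viewer, job gives the robot as it stands.
- The arm moves only by the tool arm_command, never from a script. Its argument "increments" is a list of rows, each an object of numbers: "dx", "dy", "dz": the shift along the tool's x, y, z in cm; "wx", "wy", "wz": the turn, a rotation vector about the tool's x, y, z in rad; "grip": the finger opening in cm, from 0 to 8.54. In form: [{"dx": .., "dy": .., "dz": .., "wx": .., "wy": .., "wz": .., "grip": ..}, ...]. A call has 1 to 10 rows; each row is the pose to reach, as a shift and turn from the pose commanded when the call began, along the tool's axes at that moment; what a row does not reach only later rows make up. A row lasts 1/10 s, in which the tool goes at most 50 mm and 8.59 degrees, less where a joint would pass 70% of its speed; a pose out of reach is approached as far as the arm can. A call with a gripper value outside its range is refused whole. The fingers move at their own pace and stop on an object; the grip force is fixed at half the most. Time passes only in rows, so rows that repeat a pose let the fingers close. It gives the time, the measured TCP pose, the force, the opening and the grip force at its end, in the units of the state.
- monitor.get_obs(): the state, without advancing time (a new reading comes with each control period).
- viewer.camera(name): name is "scene" or "side" or "wrist"; returns (picture, depth): 420x560x3 uint8, red, green, blue; 420x560 float32, m along the optical axis (not along the pixel's ray), 0 where there is no reading.
- viewer.get_calibration(name): a dict with "fovy" (degrees; the focal length in pixels is half the picture's height over the tangent of half this angle, whatever the lens; pixels are square), "cx", "cy" (the principal point, pixels), "view" (4x4, takes a point from world to camera coordinates). Camera axes: x right, y up, looking along -z (the intrinsics and any distortion apply to the point x, -y, -z); pixel columns grow to the right and rows downward; lengths in m; the calibration is good to about 2 mm. A picture is of the moment at which its call begins: read the wrist's pose just before it. get_calibration takes no time and is no camera call; for the wrist camera it gives the pose at the moment of the call.
- job.job_done(): hands the job in; it is judged then, once.
The state is a dict: "clock": time; "joint_pos": joint angles; "joint_vel": joint speeds; "tau": joint torques, N m; "eef_pos": TCP position; "tool_rot": TCP orientation; "ft_force": force on the tool from outside, world axes, zero at the start; "ft_torque": the same for the moment, N m; "grip_width": finger opening in m; "grasp_force": force on a finger pad.
Only numpy, scipy, OpenCV 4.12 (cv2) and the standard library are available. Lean on these libraries where they do the work, as an engineer would, in place of code of your own. Each camera call takes 0.05 s, during which the arm holds its last target. There are 200 camera calls.

### The job

Check the spring on the bench tester: take the lever by its wooden handle and wind the spring until the weighted beam lifts off its rest and floats level, and keep it floating level for six seconds without a break. Then let the beam down gently onto the rest it came from, let the lever back to where the spring is slack and let go of it. Work by the lever alone: do not touch the beam or its weights, do not let the beam slam onto either stop, and leave the other things on the bench where they are.

Things in the scene. Friction and masses are not known exactly. Their poses are not given: they have to be found in the camera images.
- tester: the tester's fixed stand: steel base plate 170 x 300 x 16 mm with a grey column. Origin under the plate's centre, on the bench; x points away from the lever's side, y along the level beam, z up; yaw within 0.35 rad. Scale plates at the beam's ends carry a long black mark at the height of the level beam; rubber-topped stops 131 mm high stand under it at y = -105 and +105 mm.
- pivot (a point): point on the common axis of beam and lever, 170 mm above the bench, over the tester's origin. The axis is level, along the tester's x. Beam and lever turn about it; positive = counterclockwise about +x (the +y side goes up). With the lever held still the floating beam tips away from level within a second or two, to either side: the lever must be moved all the time to keep it level.
- beam (a joint): beam angle (rad): 0 = level, positive = +y end up. Stops at -0.25 and +0.25; starts at rest at -0.25, +y end down. Inertia about the axis 0.024 kg m2, damping 0.001 Nm s/rad. Torques on it: spring 0.15 Nm/rad x lever, top-heaviness +0.175 Nm x sin(angle) (really 0.16 to 0.20), brass weight -0.078 Nm x cos(angle) (really -0.047 to -0.118).
- beam_bar: the beam: aluminium bar 370 mm long, 24 mm high, 12 mm thick, at tester x = 0, with a steel disc 52 mm across (0.40 kg) at each end (y = -150 and +150 mm). Origin on the axis, y along the bar: its direction shows the beam's angle. Bar, shaft and discs are balanced on the axis, 1.14 kg together. Not to be touched.
- bob: steel bob, 52 mm across, nominal 0.30 kg (really 0.95 to 1.1 times), fixed to the beam 55 mm above the axis, so that the beam is top-heavy. Origin on the axis, the bob's centre 55 mm along z. Not to be touched.
- load: brass weight, 36 mm across, nominal 0.080 kg (really 0.6 to 1.5 times), fixed on top of the beam. Origin on the axis, the weight's centre at y = +100 mm, z = +17 mm. It pulls the +y end down. Not to be touched.
- lever (a joint): lever angle measured from the beam (rad) = winding of the torsion spring (nominal 0.15 Nm/rad, damping 0.006 Nm s/rad) that joins lever and beam: 0 = slack (start), range -0.6 to 2.0, positive lifts the beam's +y end. Lever's angle in space = beam + lever. Lifting off takes 0.5 to 1.1 rad of winding, floating level 0.3 to 0.8. Balanced; springs to slack when let go.
- handle (a point): grip point on the lever's wooden handle, a round bar 24 mm thick, 85 mm long, along the tester's x; this point is at tester x = -100 mm, free end at -139, lever arm at -54. It circles the axis at 100 mm radius; at lever angle 0 in space its arm leans 0.4 rad from upright to +y, with growing angle it swings over to -y. Pinch it across (along tester y) from above; it turns in the fingers.
- wrench: steel wrench lying on the bench in front and to the right of the tester, bystander
- spring_jar: closed glass jar 60 mm across, 85 mm high, on the bench to the right of the tester, bystander; origin at its underside
- spare_weight: brass weight with a knob, 44 mm across, 56 mm high, on the bench to the left of the tester, bystander; origin at its underside

How it is judged:
On the way, in this order (a step that is already met when the one before it is completed fails the run):
1. the beam floats level, within 0.07 rad, for six seconds on end (value of joint beam between -0.07 and 0.07 rad), for 6 s.
2. the beam lies on the rest it came from (value of joint beam below -0.235 rad), for 0.3 s.
At the end, for the whole second after the job is handed in: After floating level within 0.07 rad for 6 s the beam lies on its starting rest (below -0.235 rad) and the lever is back at slack within 0.15 rad, both at rest, nothing held (value of joint beam below -0.235 rad and value of joint lever between -0.15 and 0.15 rad and angular speed of beam_bar below 0.1 rad/s and velocity of joint lever between -0.3 and 0.3 rad/s); the robot touches nothing.
It fails at once if the beam slams onto its rest (faster than 0.8 rad/s near the stop) (value of joint beam below -0.2 rad and velocity of joint beam below -0.8 rad/s).
It fails at once if the beam slams onto the other stop (faster than 0.8 rad/s near the stop) (value of joint beam above 0.2 rad and velocity of joint beam above 0.8 rad/s).
It fails at once if the robot touches the beam or its weights (contact force between any of the arm, the fingers and beam_bar above 0.5 N or contact force between any of the arm, the fingers and bob above 0.5 N or contact force between any of the arm, the fingers and load above 0.5 N).
It fails at once if a bystander is disturbed (moved more than 30 mm) (distance of any of wrench, spring_jar, spare_weight from where it was at the start of the episode above 0.03 m).
It also fails if it takes over 70 s, if anything falls off the work surface, if the arm or the gripper's body presses on something with over 40 N, if the wrist force passes 120 N, or if a joint passes its speed limit or range.

## Working session

There is one attempt and no reset: what is moved stays moved. The work goes in short steps, Python scripts to look and compute and a tool call to move; the robot and the scene stay as the last step left them, time stands still between calls to the robot, and variables do not carry over. Pictures are saved under pics/ and viewed, at most 10 in all, crops included, and the job is handed in when it is done.

Besides the shell and the picture viewer there is one more tool, called as name(argument=value, ...), one argument or row to a line, values as JSON. arm_command: Moves the arm, as the interface text tells. Its arguments: {"type":"object","properties":{"increments":{"type":"array","items":{"type":"object","properties":{"dx":{"type":"number"},"dy":{"type":"number"},"dz":{"type":"number"},"wx":{"type":"number"},"wy":{"type":"number"},"wz":{"type":"number"},"grip":{"type":"number"}}}}},"required":["increments"]}

```bash
mkdir -p pics; ls; python3 - <<'E'
from workcell import monitor, viewer, job
import cv2,numpy as np
o=monitor.get_obs(); print({k:np.round(v,3).tolist() for k,v in o.items()})
for n in ("scene","side"):
    p,d=viewer.camera(n); np.savez(f"pics/{n}0.npz",p=p,d=d)
    cv2.imwrite(f"pics/{n}0.png",p[:,:,::-1]); c=viewer.get_calibration(n); print(n,c)
a=[cv2.imread(f"pics/{n}0.png") for n in ("scene","side")]
cv2.imwrite("pics/both.png",cv2.resize(np.vstack(a),(400,600)))
E
```

```text
pics
{'clock': 0.0, 'joint_pos': [1.248, 0.241, 0.004, 1.335, -0.0, 1.571], 'joint_vel': [0.001, 0.001, 0.001, 0.0, -0.001, -0.0], 'tau': [0.0, -37.232, 25.241, 0.017, -0.0, -0.0], 'eef_pos': [0.158, 0.474, 0.23], 'tool_rot': [0.161, 0.987, -0.001, -0.0], 'ft_force': [-0.457, -0.115, -0.281], 'ft_torque': [-0.033, 0.044, 0.006], 'grasp_force': 0.0, 'grip_width': 0.085}
scene {'fovy': 44.18156866476811, 'cx': 280.87569383996885, 'cy': 206.70185796831072, 'view': array([[-0.30220217,  0.95305318,  0.01906536,  0.11052118],
       [-0.6729084 , -0.22745244,  0.70388896,  0.2716117 ],
       [ 0.67518007,  0.19988753,  0.71005411, -1.60807822],
       [ 0.        ,  0.        ,  0.        ,  1.        ]])}
side {'fovy': 56.51975686420086, 'cx': 276.6188706685014, 'cy': 204.65415132709995, 'view': array([[ 0.70885563, -0.70525996,  0.01149259, -0.38005373],
       [ 0.51745423,  0.53102683,  0.67100792, -0.45144631],
       [-0.47933789, -0.46970085,  0.74136111, -0.62963856],
       [ 0.        ,  0.        ,  0.        ,  1.        ]])}
```

View pics/scene0.png

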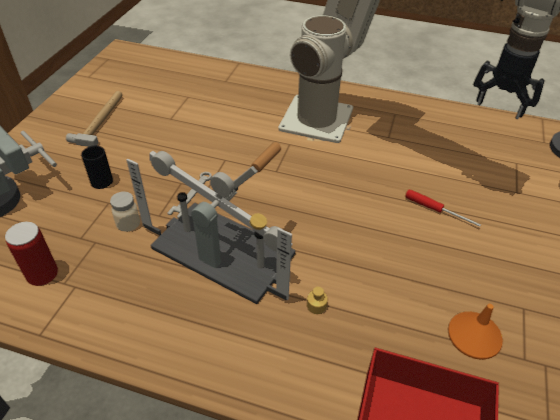

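View pics/side0.png

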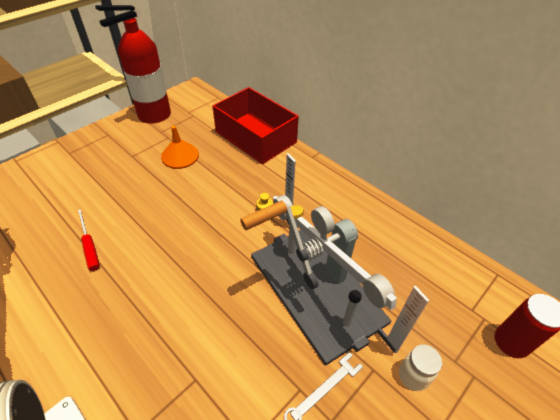

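```bash
python3 - <<'E'
import cv2,numpy as np
a=cv2.imread("pics/scene0.png")[125:325,110:340]; b=cv2.imread("pics/side0.png")[140:370,230:450]
cv2.imwrite("pics/cs.png",cv2.resize(a,None,fx=3,fy=3,interpolation=2)[:600]); cv2.imwrite("pics/cd.png",cv2.resize(b,None,fx=2.6,fy=2.6,interpolation=2))
E
```

```text
(no output)
```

View pics/cs.png

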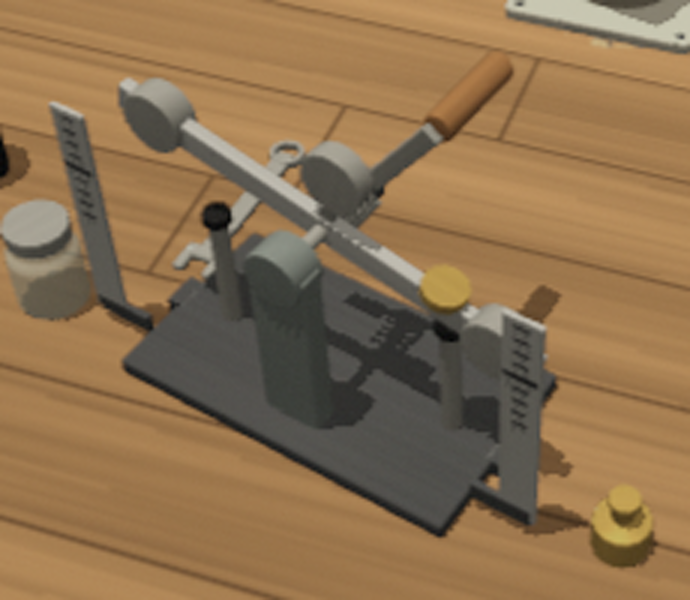

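View pics/cd.png

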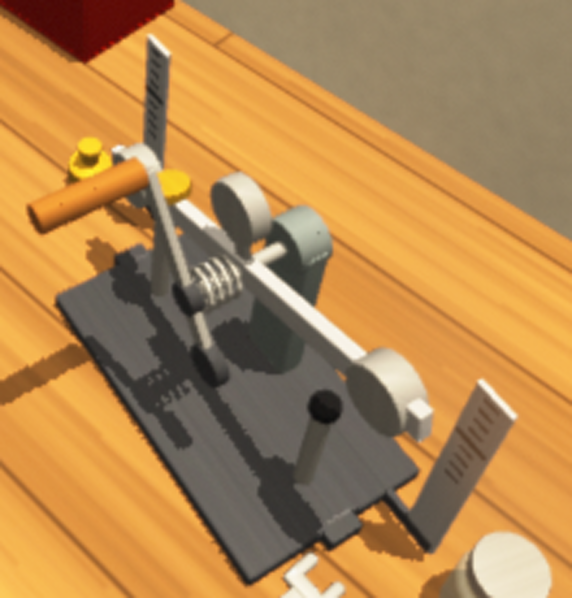

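```bash
cat > h.py <<'E'
from workcell import monitor, viewer, job
import cv2,numpy as np
from scipy.optimize import least_squares
def proj(c,P):
    P=np.atleast_2d(P); q=P@c["view"][:3,:3].T+c["view"][:3,3]
    f=210/np.tan(np.radians(c["fovy"])/2)
    return np.c_[c["cx"]+f*q[:,0]/-q[:,2], c["cy"]-f*q[:,1]/-q[:,2]]
def t2w(t,P):
    P=np.atleast_2d(P); c,s=np.cos(t[2]),np.sin(t[2])
    return np.c_[t[0]+c*P[:,0]-s*P[:,1], t[1]+s*P[:,0]+c*P[:,1], P[:,2]]
E
python3 - <<'E'
from h import *
S=viewer.get_calibration("scene");D=viewer.get_calibration("side")
m=lambda a:np.array(a)/1000
Ps=m([[85,-150,16],[85,150,16],[-85,150,16],[0,-105,131]]);us=np.array([[151.7,245.7],[256.7,301.7],[295,252.7],[182,195.7]])
Pd=m([[-85,-150,16],[85,-150,16],[-85,150,16],[0,-105,131]]);ud=np.array([[325.4,361],[389.6,320.8],[253,254.6],[355,294.6]])
f=lambda t:np.r_[(proj(S,t2w(t,Ps))-us).ravel(),(proj(D,t2w(t,Pd))-ud).ravel()]
r=least_squares(f,[.5,0,0]);print(r.x,r.fun.reshape(-1,2).round(1).tolist())
t=r.x
def tri(a,b):
    g=least_squares(lambda X:np.r_[(proj(S,X)-a).ravel(),(proj(D,X)-b).ravel()],[.4,0,.2]);return g.x,np.abs(g.fun).max()
for n,a,b in (("free",[276.7,146.7],[244.6,223.5]),("junc",[255.7,168.3],[286.5,206]),("stop",us[3],ud[3]),("corner",us[2],ud[2])):
    X,e=tri(a,b); c,s=np.cos(t[2]),np.sin(t[2]); d=X-[t[0],t[1],0]
    print(n,X.round(4),e.round(2),"tester",(c*d[0]+s*d[1]).round(4),(c*d[1]-s*d[0]).round(4))
print("handle exp",t2w(t,m([[-100,60.5,249.6],[-139,60.5,249.6],[-54,60.5,249.6]])).round(4))
z=np.load("pics/scene0.npz")["d"];
for p in us: print(z[int(p[1]),int(p[0])],end=' ')
E
```

```text
[ 0.58848677 -0.07285783 -0.24500605] [[-2.2, -0.8], [-0.7, 0.6], [1.2, -1.9], [-0.0, 0.1], [-0.6, 1.3], [2.1, -0.7], [-2.3, -3.1], [-0.4, -0.5]]
free [0.4689 0.0166 0.2499] 0.75 tester -0.1377 0.0578
junc [ 0.5501 -0.0039  0.2493] 1.51 tester -0.054 0.0576
stop [ 0.5627 -0.1754  0.1307] 0.26 tester -0.0001 -0.1058
corner [0.5433 0.0892 0.0077] 0.75 tester -0.0831 0.1463
handle exp [[ 0.5061  0.0101  0.2496]
 [ 0.4683  0.0196  0.2496]
 [ 0.5508 -0.0011  0.2496]]
1.2175224 1.1096412 1.2290853 1.1700557
```

```bash
cat >> h.py <<'E'
def cloud(c,d):
    f=210/np.tan(np.radians(c["fovy"])/2); v,u=np.nonzero(d>0); z=d[v,u]
    q=np.c_[(u-c["cx"])/f*z, -(v-c["cy"])/f*z, -z]
    return (q-c["view"][:3,3])@c["view"][:3,:3]
def w2t(t,P):
    d=P-[t[0],t[1],0]; c,s=np.cos(t[2]),np.sin(t[2])
    return np.c_[c*d[:,0]+s*d[:,1], c*d[:,1]-s*d[:,0], d[:,2]]
def sdf(P,b,zo=0):
    c,s=np.cos(b),np.sin(b); x=np.abs(P[:,0]); z0=P[:,2]-.17-zo
    y=c*P[:,1]+s*z0; z=-s*P[:,1]+c*z0
    ext=lambda e,h:np.minimum(np.maximum(e,x-h),0)+np.hypot(np.maximum(e,0),np.maximum(x-h,0))
    bx=ext(np.maximum(np.abs(y)-.185,np.abs(z)-.012),.006)
    return np.minimum(bx,ext(np.hypot(np.abs(y)-.15,z)-.026,.012))
def crop(P):
    r=np.hypot(P[:,1],P[:,2]-.17)
    return P[(np.abs(P[:,0])<.03)&(r>.04)&(r<.19)&(np.abs(P[:,2]-.17)<.25*r+.09)&(np.abs(P[:,2]-.17)<np.abs(P[:,1])*.36+.03)]
E
python3 - <<'E'
from h import *
S=viewer.get_calibration("scene");C=cloud(S,np.load("pics/scene0.npz")["d"])
g=[.5885,-.0729,-.245]
near=C[np.linalg.norm(C[:,:2]-g[:2],axis=1)<.3]
soft=lambda e:np.clip(np.abs(e),0,.012)
def fit(p):
    T=crop(w2t(p[:3],near)); return T,sdf(T,-.25,p[3])
from scipy.optimize import minimize
# initial inliers fixed
def run(p):
    T=w2t(p[:3],near); m=np.abs(sdf(T,-.25,p[3]))<.012; Q=near[m]
    r=least_squares(lambda q:sdf(w2t(q[:3],Q),-.25,q[3]),p,loss="soft_l1",f_scale=.002)
    return r.x,m.sum(),np.abs(r.fun).mean()
p=np.r_[g,0.]
for i in range(5): p,n,e=run(p); print(p.round(4),n,e)
for t in (p,np.r_[g,0.]):
    T=crop(w2t(t[:3],near)); B=np.linspace(-.32,.1,211)
    L=[np.minimum(np.abs(sdf(T,b,t[3])),.01).mean() for b in B]; print(len(T),"beta",B[np.argmin(L)],min(L))
E
```

```text
[ 0.5861 -0.0749 -0.2363  0.0013] 2017 0.0019905447316573605
[ 0.5861 -0.0749 -0.2359  0.0013] 2027 0.0020298928245009304
[ 0.5861 -0.0749 -0.2359  0.0013] 2029 0.0020401671032308777
[ 0.5861 -0.0749 -0.2359  0.0013] 2029 0.002040167090577899
[ 0.5861 -0.0749 -0.2359  0.0013] 2029 0.002040167090577899
1843 beta -0.242 0.0028325726165016503
1835 beta -0.24 0.003305754446569517
```

arm_command(
  increments=[
    {"dx": 0,"dy": 0,"dz": -2,"wz": -0.08,"grip": 8.54},
    {"dx": 0,"dy": 0,"dz": -6,"wz": -0.08,"grip": 8.54},
    {"dx": 0,"dy": 0,"dz": -10,"wz": -0.08,"grip": 8.54},
    {"dx": 0,"dy": 0,"dz": -12,"wz": -0.08,"grip": 8.54},
    {"dx": 0,"dy": 0,"dz": -12,"wz": -0.08,"grip": 8.54},
  ],
)

```text
validation failed for argument at $.in...
```

arm_command(
  increments=[
    {"dx": 0,"dy": 0,"dz": -2,"wx": 0,"wy": 0,"wz": -0.08,"grip": 8.5},
    {"dx": 0,"dy": 0,"dz": -6,"wx": 0,"wy": 0,"wz": -0.08,"grip": 8.5},
    {"dx": 0,"dy": 0,"dz": -10,"wx": 0,"wy": 0,"wz": -0.08,"grip": 8.5},
    {"dx": 0,"dy": 0,"dz": -12,"wx": 0,"wy": 0,"wz": -0.08,"grip": 8.5},
    {"dx": 0,"dy": 0,"dz": -12,"wx": 0,"wy": 0,"wz": -0.08,"grip": 8.5},
  ],
)

```text
clock: 0.6
eef_pos: [0.159, 0.4754, 0.3545]
tool_rot: [0.121, 0.993, 0.003, 0.001]
ft_force: [-0.1, 0.4, -0.6]
grip_width: 0.085
grasp_force: 0.0
```

arm_command(
  increments=[
    {"dx": -2,"dy": -1.7,"dz": 0,"wx": 0,"wy": 0,"wz": 0,"grip": 8.5},
    {"dx": -5,"dy": -4.2,"dz": 0,"wx": 0,"wy": 0,"wz": 0,"grip": 8.5},
    {"dx": -8.5,"dy": -7.2,"dz": 0,"wx": 0,"wy": 0,"wz": 0,"grip": 8.5},
    {"dx": -12,"dy": -10.1,"dz": 0,"wx": 0,"wy": 0,"wz": 0,"grip": 8.5},
    {"dx": -15.5,"dy": -13.1,"dz": 0,"wx": 0,"wy": 0,"wz": 0,"grip": 8.5},
    {"dx": -19,"dy": -16,"dz": 0,"wx": 0,"wy": 0,"wz": 0,"grip": 8.5},
    {"dx": -22.5,"dy": -19,"dz": 0,"wx": 0,"wy": 0,"wz": 0,"grip": 8.5},
    {"dx": -26,"dy": -21.9,"dz": 0,"wx": 0,"wy": 0,"wz": 0,"grip": 8.5},
    {"dx": -29.5,"dy": -24.9,"dz": 0,"wx": 0,"wy": 0,"wz": 0,"grip": 8.5},
    {"dx": -32,"dy": -27,"dz": 0,"wx": 0,"wy": 0,"wz": 0,"grip": 8.5},
  ],
)

```text
clock: 1.6
eef_pos: [0.4048, 0.1326, 0.3496]
tool_rot: [0.122, 0.993, -0.001, -0.001]
ft_force: [0.2, 1.1, 0.5]
grip_width: 0.085
grasp_force: 0.0
```

arm_command(
  increments=[
    {"dx": -2,"dy": -1.7,"dz": 0,"wx": 0,"wy": 0,"wz": 0,"grip": 8.5},
    {"dx": -5,"dy": -4.2,"dz": 0,"wx": 0,"wy": 0,"wz": 0,"grip": 8.5},
    {"dx": -8,"dy": -6.7,"dz": 0,"wx": 0,"wy": 0,"wz": 0,"grip": 8.5},
    {"dx": -10.5,"dy": -8.8,"dz": 0,"wx": 0,"wy": 0,"wz": 0,"grip": 8.5},
    {"dx": -11.5,"dy": -9.7,"dz": 0,"wx": 0,"wy": 0,"wz": 0,"grip": 8.5},
    {"dx": -11.9,"dy": -10,"dz": 0,"wx": 0,"wy": 0,"wz": 0,"grip": 8.5},
    {"dx": -11.9,"dy": -10,"dz": 0,"wx": 0,"wy": 0,"wz": 0,"grip": 8.5},
  ],
)

```text
clock: 2.3
eef_pos: [0.4954, 0.0097, 0.3504]
tool_rot: [0.121, 0.993, 0.0, -0.001]
ft_force: [-0.2, 0.2, 0.2]
grip_width: 0.0848
grasp_force: 0.0
```

arm_command(
  increments=[
    {"dx": 0,"dy": 0,"dz": 2,"wx": 0,"wy": 0,"wz": 0,"grip": 8.5},
    {"dx": 0,"dy": 0,"dz": 5,"wx": 0,"wy": 0,"wz": 0,"grip": 8.5},
    {"dx": 0,"dy": 0,"dz": 8,"wx": 0,"wy": 0,"wz": 0,"grip": 8.5},
    {"dx": 0,"dy": 0,"dz": 10.5,"wx": 0,"wy": 0,"wz": 0,"grip": 8.5},
    {"dx": 0,"dy": 0,"dz": 11.6,"wx": 0,"wy": 0,"wz": 0,"grip": 8.5},
    {"dx": 0,"dy": 0,"dz": 12,"wx": 0,"wy": 0,"wz": 0,"grip": 8.5},
    {"dx": 0,"dy": 0,"dz": 12,"wx": 0,"wy": 0,"wz": 0,"grip": 8.5},
  ],
)

```text
clock: 3.0
eef_pos: [0.4958, 0.0102, 0.2318]
tool_rot: [0.121, 0.993, 0.0, 0.0]
ft_force: [-1.0, 0.5, 0.9]
grip_width: 0.0849
grasp_force: 0.0
```

```bash
python3 - <<'E'
from h import *
a=[]
for n,(u,v) in (("scene",(250,190)),("side",(290,220))):
    p,d=viewer.camera(n); a.append(cv2.resize(p[v-70:v+70,u-90:u+90,::-1],None,fx=2.1,fy=2.1,interpolation=2))
cv2.imwrite("pics/g.png",np.vstack(a)); o=monitor.get_obs(); print(o["eef_pos"],o["ft_force"])
E
```

```text
[0.49656087 0.00981952 0.23274443] [ 0.69417267 -0.02997716  0.73872719]
```

View pics/g.png

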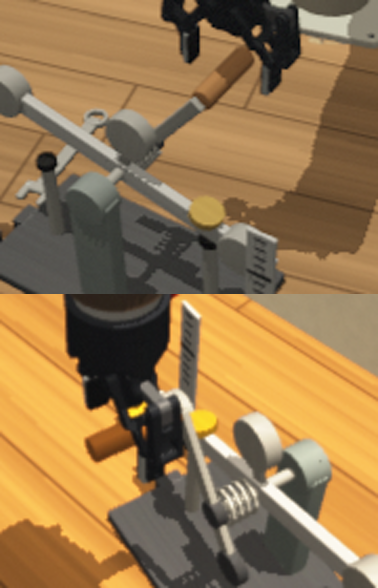

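arm_command(
  increments=[
    {"dx": 0,"dy": 0,"dz": 0,"wx": 0,"wy": 0,"wz": 0,"grip": 1.5},
    {"dx": 0,"dy": 0,"dz": 0,"wx": 0,"wy": 0,"wz": 0,"grip": 1.5},
    {"dx": 0,"dy": 0,"dz": 0,"wx": 0,"wy": 0,"wz": 0,"grip": 1.5},
    {"dx": 0,"dy": 0,"dz": 0,"wx": 0,"wy": 0,"wz": 0,"grip": 1.5},
    {"dx": 0,"dy": 0,"dz": 0,"wx": 0,"wy": 0,"wz": 0,"grip": 1.5},
    {"dx": 0,"dy": 0,"dz": 0,"wx": 0,"wy": 0,"wz": 0,"grip": 1.5},
    {"dx": 0,"dy": 0,"dz": 0,"wx": 0,"wy": 0,"wz": 0,"grip": 1.5},
  ],
)

```text
clock: 3.8
eef_pos: [0.4959, 0.0096, 0.2316]
tool_rot: [0.121, 0.993, 0.0, 0.0]
ft_force: [-0.2, 1.3, 2.4]
grip_width: 0.022
grasp_force: 58.6
```

```bash
cat > step.py <<'E'
import sys,json,os
from h import *
TP=np.array([.587,-.074,-.238]); ZO=.001; I=.024; R=np.random.default_rng()
mode=sys.argv[1]; n=int(sys.argv[-1])
def measure():
    t=monitor.get_obs()["clock"]; p,d=viewer.camera("scene"); cv2.imwrite(f"pics/s{t:.2f}.png",p[:,:,::-1])
    C=cloud(viewer.get_calibration("scene"),d); C=C[np.linalg.norm(C[:,:2]-TP[:2],axis=1)<.25]
    T=crop(w2t(TP,C)); B=np.arange(-.31,.31,.002)
    L=np.array([np.minimum(np.abs(sdf(T,b,ZO)),.01).mean() for b in B]); i=np.clip(L.argmin(),3,len(B)-4)
    q=np.polyfit(B[i-3:i+4],L[i-3:i+4],2)
    return t,-q[1]/2/q[0]-.005,L.min()
def acc(b,v,ph,dph,W,T,k): return (k*(ph-b)+T*np.sin(b)-W*np.cos(b)-.001*v+.006*(dph-v))/I
def sim(b,v,t0,t1,tab,par,noise=0):
    b=np.array(b,float);v=np.array(v,float); m=max(1,int(round((t1-t0)/.01))); h=(t1-t0)/m; path=[]
    for j in range(m):
        t=t0+(j+.5)*h; ph=np.interp(t,*tab); dph=(ph-np.interp(t-.01,*tab))/.01
        v=v+h*acc(b,v,ph,dph,*par)+(noise*np.sqrt(h)*R.standard_normal(b.shape) if noise else 0); b=b+h*v
        lo=b<-.25; hi=b>.25; b=np.clip(b,-.25,.25); v=np.where(lo,np.maximum(v,0),np.where(hi,np.minimum(v,0),v)); path.append((b,v))
    return b,v,path
t,bm,res=measure(); o=monitor.get_obs()
e=w2t(TP,o["eef_pos"][None])[0]; phm=.4-np.arctan2(e[1],e[2]+.019-.17); rad=np.hypot(e[1],e[2]-.151)
if os.path.exists("st.npz"):
    s=np.load("st.npz"); P=s["P"]; tl=float(s["t"]); tab=s["tab"]; phc=float(s["phc"])
else:
    N=8000; P=np.c_[np.full(N,-.25),np.zeros(N),R.uniform(.045,.12,N),R.uniform(.16,.20,N),R.normal(.15,.003,N)]; tl=t; tab=np.array([[0,1.],[-.236,-.236]]); phc=-.236
b,v,_=sim(P[:,0],P[:,1],tl,t,tab,P[:,2:].T,.03)
w=np.exp(-.5*np.minimum(((bm-b)/.008)**2,60)); w/=w.sum()
ess=1/(w**2).sum(); i=R.choice(len(w),len(w),p=w); P=np.c_[b,v,P[:,2:]][i]
P+=R.standard_normal(P.shape)*[.001,.006,.0008,.0008,.0003]; P[:,0]=np.maximum(P[:,0],-.25); P[:,3]=np.clip(P[:,3],.158,.202)
P[:,1]=np.where((P[:,0]<-.249),np.maximum(P[:,1],0),P[:,1])
t2=float(o["clock"]); b,v,_=sim(P[:,0],P[:,1],t,t2,tab,P[:,2:].T); P[:,0]=b;P[:,1]=v
m=P.mean(0); sd=P.std(0)
print(f"t {t:.2f} meas {bm:+.3f} res {res:.4f} | b {m[0]:+.3f} v {m[1]:+.3f} W {m[2]:.4f}+-{sd[2]:.4f} T {m[3]:.3f} phi_eq {m[2]/m[4]:.3f} | phi cmd {phc:.3f} meas {phm:.3f} rad {rad:.4f} ess {ess:.0f} f {np.round(o['ft_force'],1)} grip {o['grip_width']:.3f}")
if mode=="ramp": ph=phc+(float(sys.argv[2])-phc)*np.arange(1,n+1)/n
else:
    H=18; ref=float(sys.argv[2])
    def cost(u):
        ph=phc+np.cumsum(u); tb=np.array([t2+.1*np.arange(H+1),np.r_[phc,ph]])
        pth=np.array(sim(m[0],m[1],t2,t2+.1*H,tb,m[2:])[2])[4::5]
        return np.r_[3*(pth[:,0]-ref),1.2*pth[:,1],1.5*u,8*(pth[-1,0]-ref),8*pth[-1,1]]
    u=least_squares(cost,np.zeros(H),bounds=(-.07,.07),max_nfev=15).x; ph=phc+np.cumsum(u)[:n]
f=lambda p:np.array([10*np.sin(.4-p),-10*np.cos(.4-p)])
rows=np.array([f(p)-f(phc) for p in ph]).round(2)
tab=np.array([np.r_[t2,t2+.1*np.arange(1,n+1)],np.r_[phc,ph]])
b,v,_=sim(P[:,0],P[:,1],t2,t2+.1*n,tab,P[:,2:].T); print(f"plan phi {ph.round(3)} -> b {b.mean():+.3f}+-{b.std():.3f} v {v.mean():+.3f}")
np.savez("st.npz",P=P,t=t2,tab=tab,phc=ph[-1])
print(json.dumps([dict(dx=0,dy=r[0],dz=r[1],wx=0,wy=0,wz=0,grip=1.5) for r in rows]))
E
time python3 step.py ramp 0.15 8
```

```text
t 3.80 meas -0.245 res 0.0029 | b -0.250 v +0.000 W 0.0823+-0.0218 T 0.180 phi_eq 0.549 | phi cmd -0.236 meas -0.238 rad 0.1003 ess 8000 f [-0.1  1.4  1.7] grip 0.022
plan phi [-0.188 -0.139 -0.091 -0.043  0.005  0.053  0.102  0.15 ] -> b -0.250+-0.000 v +0.000
[{"dx": 0, "dy": -0.39, "dz": -0.28, "wx": 0, "wy": 0, "wz": 0, "grip": 1.5}, {"dx": 0, "dy": -0.8, "dz": -0.53, "wx": 0, "wy": 0, "wz": 0, "grip": 1.5}, {"dx": 0, "dy": -1.22, "dz": -0.77, "wx": 0, "wy": 0, "wz": 0, "grip": 1.5}, {"dx": 0, "dy": -1.65, "dz": -0.99, "wx": 0, "wy": 0, "wz": 0, "grip": 1.5}, {"dx": 0, "dy": -2.09, "dz": -1.19, "wx": 0, "wy": 0, "wz": 0, "grip": 1.5}, {"dx": 0, "dy": -2.54, "dz": -1.36, "wx": 0, "wy": 0, "wz": 0, "grip": 1.5}, {"dx": 0, "dy": -3.0, "dz": -1.51, "wx": 0, "wy": 0, "wz": 0, "grip": 1.5}, {"dx": 0, "dy": -3.47, "dz": -1.64, "wx": 0, "wy": 0, "wz": 0, "grip": 1.5}]
real	0m2.811s
user	0m1.211s
sys	0m0.250s
```

arm_command(
  increments=[
    {"dx": 0,"dy": -0.39,"dz": -0.28,"wx": 0,"wy": 0,"wz": 0,"grip": 1.5},
    {"dx": 0,"dy": -0.8,"dz": -0.53,"wx": 0,"wy": 0,"wz": 0,"grip": 1.5},
    {"dx": 0,"dy": -1.22,"dz": -0.77,"wx": 0,"wy": 0,"wz": 0,"grip": 1.5},
    {"dx": 0,"dy": -1.65,"dz": -0.99,"wx": 0,"wy": 0,"wz": 0,"grip": 1.5},
    {"dx": 0,"dy": -2.09,"dz": -1.19,"wx": 0,"wy": 0,"wz": 0,"grip": 1.5},
    {"dx": 0,"dy": -2.54,"dz": -1.36,"wx": 0,"wy": 0,"wz": 0,"grip": 1.5},
    {"dx": 0,"dy": -3.0,"dz": -1.51,"wx": 0,"wy": 0,"wz": 0,"grip": 1.5},
    {"dx": 0,"dy": -3.47,"dz": -1.64,"wx": 0,"wy": 0,"wz": 0,"grip": 1.5},
  ],
)

```text
clock: 4.65
eef_pos: [0.4889, -0.02, 0.2504]
tool_rot: [0.12, 0.993, 0.006, 0.002]
ft_force: [-0.2, 12.4, 9.4]
grip_width: 0.0223
grasp_force: 58.2
```

```bash
python3 step.py ramp 0.28 6
```

```text
t 4.65 meas -0.249 res 0.0029 | b -0.250 v -0.000 W 0.0821+-0.0219 T 0.180 phi_eq 0.548 | phi cmd 0.150 meas 0.117 rad 0.1036 ess 8000 f [-1.  12.3 10.5] grip 0.022
plan phi [0.172 0.193 0.215 0.237 0.258 0.28 ] -> b -0.250+-0.000 v +0.000
[{"dx": 0, "dy": -0.21, "dz": -0.05, "wx": 0, "wy": 0, "wz": 0, "grip": 1.5}, {"dx": 0, "dy": -0.42, "dz": -0.1, "wx": 0, "wy": 0, "wz": 0, "grip": 1.5}, {"dx": 0, "dy": -0.63, "dz": -0.14, "wx": 0, "wy": 0, "wz": 0, "grip": 1.5}, {"dx": 0, "dy": -0.85, "dz": -0.18, "wx": 0, "wy": 0, "wz": 0, "grip": 1.5}, {"dx": 0, "dy": -1.06, "dz": -0.21, "wx": 0, "wy": 0, "wz": 0, "grip": 1.5}, {"dx": 0, "dy": -1.28, "dz": -0.24, "wx": 0, "wy": 0, "wz": 0, "grip": 1.5}]
```

arm_command(
  increments=[
    {"dx": 0,"dy": -0.21,"dz": -0.05,"wx": 0,"wy": 0,"wz": 0,"grip": 2.6},
    {"dx": 0,"dy": -0.42,"dz": -0.1,"wx": 0,"wy": 0,"wz": 0,"grip": 2.6},
    {"dx": 0,"dy": -0.63,"dz": -0.14,"wx": 0,"wy": 0,"wz": 0,"grip": 2.6},
    {"dx": 0,"dy": -0.85,"dz": -0.18,"wx": 0,"wy": 0,"wz": 0,"grip": 2.6},
    {"dx": 0,"dy": -1.06,"dz": -0.21,"wx": 0,"wy": 0,"wz": 0,"grip": 2.6},
    {"dx": 0,"dy": -1.28,"dz": -0.24,"wx": 0,"wy": 0,"wz": 0,"grip": 2.6},
  ],
)

```text
clock: 5.3
eef_pos: [0.4841, -0.037, 0.2499]
tool_rot: [0.121, 0.993, -0.0, -0.0]
ft_force: [-1.2, 0.7, 0.4]
grip_width: 0.0262
grasp_force: 0.5
```

```bash
sed -i 's/grip=1.5/grip=2.6/; s/phm=.*arctan2(e\[1\],e\[2\]+.019-.17)/phm=.4-np.arcsin(e[1]\/.1)/' step.py; python3 step.py ramp 0.38 6
```

```text
t 5.30 meas -0.247 res 0.0029 | b -0.250 v -0.002 W 0.0819+-0.0217 T 0.180 phi_eq 0.546 | phi cmd 0.280 meas 0.285 rad 0.0996 ess 8000 f [ 0.2  0.7 -0. ] grip 0.026
plan phi [0.297 0.313 0.33  0.347 0.363 0.38 ] -> b -0.250+-0.002 v +0.003
[{"dx": 0, "dy": -0.17, "dz": -0.02, "wx": 0, "wy": 0, "wz": 0, "grip": 2.6}, {"dx": 0, "dy": -0.33, "dz": -0.03, "wx": 0, "wy": 0, "wz": 0, "grip": 2.6}, {"dx": 0, "dy": -0.5, "dz": -0.05, "wx": 0, "wy": 0, "wz": 0, "grip": 2.6}, {"dx": 0, "dy": -0.66, "dz": -0.06, "wx": 0, "wy": 0, "wz": 0, "grip": 2.6}, {"dx": 0, "dy": -0.83, "dz": -0.07, "wx": 0, "wy": 0, "wz": 0, "grip": 2.6}, {"dx": 0, "dy": -1.0, "dz": -0.07, "wx": 0, "wy": 0, "wz": 0, "grip": 2.6}]
```

arm_command(
  increments=[
    {"dx": 0,"dy": -0.17,"dz": -0.02,"wx": 0,"wy": 0,"wz": 0,"grip": 2.6},
    {"dx": 0,"dy": -0.33,"dz": -0.03,"wx": 0,"wy": 0,"wz": 0,"grip": 2.6},
    {"dx": 0,"dy": -0.5,"dz": -0.05,"wx": 0,"wy": 0,"wz": 0,"grip": 2.6},
    {"dx": 0,"dy": -0.66,"dz": -0.06,"wx": 0,"wy": 0,"wz": 0,"grip": 2.6},
    {"dx": 0,"dy": -0.83,"dz": -0.07,"wx": 0,"wy": 0,"wz": 0,"grip": 2.6},
    {"dx": 0,"dy": -1.0,"dz": -0.07,"wx": 0,"wy": 0,"wz": 0,"grip": 2.6},
  ],
)

```text
clock: 5.95
eef_pos: [0.482, -0.0465, 0.2509]
tool_rot: [0.121, 0.993, 0.0, 0.0]
ft_force: [0.5, 0.9, 1.3]
grip_width: 0.026
grasp_force: 0.5
```

```bash
python3 step.py ramp 0.48 6
```

```text
t 5.95 meas -0.246 res 0.0029 | b -0.249 v +0.001 W 0.0820+-0.0217 T 0.180 phi_eq 0.547 | phi cmd 0.380 meas 0.382 rad 0.0999 ess 7953 f [-0.3  1.6  0.1] grip 0.026
plan phi [0.397 0.413 0.43  0.447 0.463 0.48 ] -> b -0.239+-0.030 v +0.043
[{"dx": 0, "dy": -0.17, "dz": -0.0, "wx": 0, "wy": 0, "wz": 0, "grip": 2.6}, {"dx": 0, "dy": -0.33, "dz": -0.0, "wx": 0, "wy": 0, "wz": 0, "grip": 2.6}, {"dx": 0, "dy": -0.5, "dz": 0.0, "wx": 0, "wy": 0, "wz": 0, "grip": 2.6}, {"dx": 0, "dy": -0.67, "dz": 0.01, "wx": 0, "wy": 0, "wz": 0, "grip": 2.6}, {"dx": 0, "dy": -0.83, "dz": 0.02, "wx": 0, "wy": 0, "wz": 0, "grip": 2.6}, {"dx": 0, "dy": -1.0, "dz": 0.03, "wx": 0, "wy": 0, "wz": 0, "grip": 2.6}]
```

arm_command(
  increments=[
    {"dx": 0,"dy": -0.17,"dz": 0,"wx": 0,"wy": 0,"wz": 0,"grip": 2.6},
    {"dx": 0,"dy": -0.33,"dz": 0,"wx": 0,"wy": 0,"wz": 0,"grip": 2.6},
    {"dx": 0,"dy": -0.5,"dz": 0.0,"wx": 0,"wy": 0,"wz": 0,"grip": 2.6},
    {"dx": 0,"dy": -0.67,"dz": 0.01,"wx": 0,"wy": 0,"wz": 0,"grip": 2.6},
    {"dx": 0,"dy": -0.83,"dz": 0.02,"wx": 0,"wy": 0,"wz": 0,"grip": 2.6},
    {"dx": 0,"dy": -1.0,"dz": 0.03,"wx": 0,"wy": 0,"wz": 0,"grip": 2.6},
  ],
)

```text
clock: 6.6
eef_pos: [0.4795, -0.0562, 0.2505]
tool_rot: [0.121, 0.993, 0.0, -0.0]
ft_force: [0.5, 0.7, 1.1]
grip_width: 0.0258
grasp_force: 0.6
```

```bash
python3 step.py ramp 0.56 5
```

```text
t 6.60 meas -0.242 res 0.0029 | b -0.248 v +0.012 W 0.0853+-0.0195 T 0.181 phi_eq 0.569 | phi cmd 0.480 meas 0.482 rad 0.0998 ess 6743 f [-0.5  1.3  1.6] grip 0.026
plan phi [0.496 0.512 0.528 0.544 0.56 ] -> b -0.226+-0.044 v +0.085
[{"dx": 0, "dy": -0.16, "dz": 0.01, "wx": 0, "wy": 0, "wz": 0, "grip": 2.6}, {"dx": 0, "dy": -0.32, "dz": 0.03, "wx": 0, "wy": 0, "wz": 0, "grip": 2.6}, {"dx": 0, "dy": -0.48, "dz": 0.05, "wx": 0, "wy": 0, "wz": 0, "grip": 2.6}, {"dx": 0, "dy": -0.64, "dz": 0.07, "wx": 0, "wy": 0, "wz": 0, "grip": 2.6}, {"dx": 0, "dy": -0.79, "dz": 0.1, "wx": 0, "wy": 0, "wz": 0, "grip": 2.6}]
```

arm_command(
  increments=[
    {"dx": 0,"dy": -0.16,"dz": 0.01,"wx": 0,"wy": 0,"wz": 0,"grip": 2.6},
    {"dx": 0,"dy": -0.32,"dz": 0.03,"wx": 0,"wy": 0,"wz": 0,"grip": 2.6},
    {"dx": 0,"dy": -0.48,"dz": 0.05,"wx": 0,"wy": 0,"wz": 0,"grip": 2.6},
    {"dx": 0,"dy": -0.64,"dz": 0.07,"wx": 0,"wy": 0,"wz": 0,"grip": 2.6},
    {"dx": 0,"dy": -0.79,"dz": 0.1,"wx": 0,"wy": 0,"wz": 0,"grip": 2.6},
  ],
)

```text
clock: 7.15
eef_pos: [0.4776, -0.0638, 0.2495]
tool_rot: [0.121, 0.993, -0.0, -0.0]
ft_force: [1.0, 0.9, 0.3]
grip_width: 0.0259
grasp_force: 0.5
```

```bash
cp st.npz st_a.npz; python3 step.py ramp 0.64 5
```

```text
t 7.15 meas -0.158 res 0.0031 | b -0.142 v +0.345 W 0.0611+-0.0043 T 0.180 phi_eq 0.407 | phi cmd 0.560 meas 0.562 rad 0.0998 ess 436 f [0.1 1.6 0.9] grip 0.026
plan phi [0.576 0.592 0.608 0.624 0.64 ] -> b +0.151+-0.031 v +0.875
[{"dx": 0, "dy": -0.16, "dz": 0.03, "wx": 0, "wy": 0, "wz": 0, "grip": 2.6}, {"dx": 0, "dy": -0.32, "dz": 0.06, "wx": 0, "wy": 0, "wz": 0, "grip": 2.6}, {"dx": 0, "dy": -0.47, "dz": 0.09, "wx": 0, "wy": 0, "wz": 0, "grip": 2.6}, {"dx": 0, "dy": -0.63, "dz": 0.12, "wx": 0, "wy": 0, "wz": 0, "grip": 2.6}, {"dx": 0, "dy": -0.78, "dz": 0.16, "wx": 0, "wy": 0, "wz": 0, "grip": 2.6}]
```

```bash
python3 - <<'E'
import numpy as np
s=dict(np.load("st.npz")); s["phc"]=.56; s["tab"]=np.array([[0,1.],[.56,.56]]); np.savez("st.npz",**s)
E
python3 step.py mpc 0 4
```

```text
t 7.20 meas -0.141 res 0.0032 | b -0.123 v +0.382 W 0.0612+-0.0043 T 0.179 phi_eq 0.408 | phi cmd 0.560 meas 0.561 rad 0.0997 ess 6728 f [1.1 0.5 0.7] grip 0.026
plan phi [0.49 0.42 0.35 0.28] -> b +0.029+-0.022 v +0.279
[{"dx": 0, "dy": 0.69, "dz": -0.09, "wx": 0, "wy": 0, "wz": 0, "grip": 2.6}, {"dx": 0, "dy": 1.39, "dz": -0.13, "wx": 0, "wy": 0, "wz": 0, "grip": 2.6}, {"dx": 0, "dy": 2.09, "dz": -0.12, "wx": 0, "wy": 0, "wz": 0, "grip": 2.6}, {"dx": 0, "dy": 2.79, "dz": -0.06, "wx": 0, "wy": 0, "wz": 0, "grip": 2.6}]
```

arm_command(
  increments=[
    {"dx": 0,"dy": 0.69,"dz": -0.09,"wx": 0,"wy": 0,"wz": 0,"grip": 2.6},
    {"dx": 0,"dy": 1.39,"dz": -0.13,"wx": 0,"wy": 0,"wz": 0,"grip": 2.6},
    {"dx": 0,"dy": 2.09,"dz": -0.12,"wx": 0,"wy": 0,"wz": 0,"grip": 2.6},
    {"dx": 0,"dy": 2.79,"dz": -0.06,"wx": 0,"wy": 0,"wz": 0,"grip": 2.6},
  ],
)

```text
clock: 7.65
eef_pos: [0.4846, -0.0359, 0.2501]
tool_rot: [0.121, 0.993, -0.0, 0.0]
ft_force: [-0.4, 0.9, -1.1]
grip_width: 0.0262
grasp_force: 0.1
```

```bash
sed -i 's/(-.07,.07)/(-.12,.12)/' step.py; python3 step.py mpc 0 4
```

```text
t 7.65 meas +0.026 res 0.0032 | b +0.038 v +0.224 W 0.0617+-0.0036 T 0.177 phi_eq 0.411 | phi cmd 0.280 meas 0.262 rad 0.0999 ess 3631 f [0.8 0.6 1.2] grip 0.026
plan phi [0.16  0.222 0.325 0.398] -> b +0.037+-0.034 v -0.097
[{"dx": 0, "dy": 1.18, "dz": 0.21, "wx": 0, "wy": 0, "wz": 0, "grip": 2.6}, {"dx": 0, "dy": 0.57, "dz": 0.09, "wx": 0, "wy": 0, "wz": 0, "grip": 2.6}, {"dx": 0, "dy": -0.45, "dz": -0.04, "wx": 0, "wy": 0, "wz": 0, "grip": 2.6}, {"dx": 0, "dy": -1.17, "dz": -0.07, "wx": 0, "wy": 0, "wz": 0, "grip": 2.6}]
```

arm_command(
  increments=[
    {"dx": 0,"dy": 1.18,"dz": 0.21,"wx": 0,"wy": 0,"wz": 0,"grip": 2.6},
    {"dx": 0,"dy": 0.57,"dz": 0.09,"wx": 0,"wy": 0,"wz": 0,"grip": 2.6},
    {"dx": 0,"dy": -0.45,"dz": -0.04,"wx": 0,"wy": 0,"wz": 0,"grip": 2.6},
    {"dx": 0,"dy": -1.17,"dz": -0.07,"wx": 0,"wy": 0,"wz": 0,"grip": 2.6},
  ],
)

```text
clock: 8.1
eef_pos: [0.4814, -0.0488, 0.2511]
tool_rot: [0.121, 0.993, -0.0, 0.0]
ft_force: [0.6, -0.0, 0.4]
grip_width: 0.0257
grasp_force: 0.3
```

```bash
python3 step.py mpc 0 4
```

```text
t 8.10 meas +0.023 res 0.0032 | b +0.017 v -0.137 W 0.0628+-0.0023 T 0.174 phi_eq 0.418 | phi cmd 0.398 meas 0.415 rad 0.1001 ess 2562 f [-0.1  0.1 -0.2] grip 0.026
plan phi [0.497 0.495 0.464 0.436] -> b -0.002+-0.026 v +0.007
[{"dx": 0, "dy": -0.99, "dz": 0.05, "wx": 0, "wy": 0, "wz": 0, "grip": 2.6}, {"dx": 0, "dy": -0.98, "dz": 0.05, "wx": 0, "wy": 0, "wz": 0, "grip": 2.6}, {"dx": 0, "dy": -0.67, "dz": 0.02, "wx": 0, "wy": 0, "wz": 0, "grip": 2.6}, {"dx": 0, "dy": -0.39, "dz": 0.01, "wx": 0, "wy": 0, "wz": 0, "grip": 2.6}]
```

arm_command(
  increments=[
    {"dx": 0,"dy": -0.99,"dz": 0.05,"wx": 0,"wy": 0,"wz": 0,"grip": 2.6},
    {"dx": 0,"dy": -0.98,"dz": 0.05,"wx": 0,"wy": 0,"wz": 0,"grip": 2.6},
    {"dx": 0,"dy": -0.67,"dz": 0.02,"wx": 0,"wy": 0,"wz": 0,"grip": 2.6},
    {"dx": 0,"dy": -0.39,"dz": 0.01,"wx": 0,"wy": 0,"wz": 0,"grip": 2.6},
  ],
)

```text
clock: 8.55
eef_pos: [0.4805, -0.0516, 0.2506]
tool_rot: [0.121, 0.993, 0.0, -0.0]
ft_force: [0.1, -0.0, -0.9]
grip_width: 0.0261
grasp_force: 0.3
```

```bash
python3 step.py mpc 0 5
```

```text
t 8.55 meas +0.002 res 0.0032 | b +0.003 v +0.022 W 0.0625+-0.0019 T 0.175 phi_eq 0.417 | phi cmd 0.436 meas 0.428 rad 0.0997 ess 3192 f [0.7 1.5 0.2] grip 0.026
plan phi [0.399 0.396 0.404 0.413 0.417] -> b +0.003+-0.027 v -0.008
[{"dx": 0, "dy": 0.37, "dz": -0.01, "wx": 0, "wy": 0, "wz": 0, "grip": 2.6}, {"dx": 0, "dy": 0.4, "dz": -0.01, "wx": 0, "wy": 0, "wz": 0, "grip": 2.6}, {"dx": 0, "dy": 0.32, "dz": -0.01, "wx": 0, "wy": 0, "wz": 0, "grip": 2.6}, {"dx": 0, "dy": 0.24, "dz": -0.01, "wx": 0, "wy": 0, "wz": 0, "grip": 2.6}, {"dx": 0, "dy": 0.19, "dz": -0.01, "wx": 0, "wy": 0, "wz": 0, "grip": 2.6}]
```

```bash
python3 -c "
import cv2;a=cv2.imread('pics/s8.55.png')[125:300,110:340];cv2.imwrite('pics/lv.png',cv2.resize(a,None,fx=3,fy=3,interpolation=2))"
```

```text
(no output)
```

View pics/lv.png

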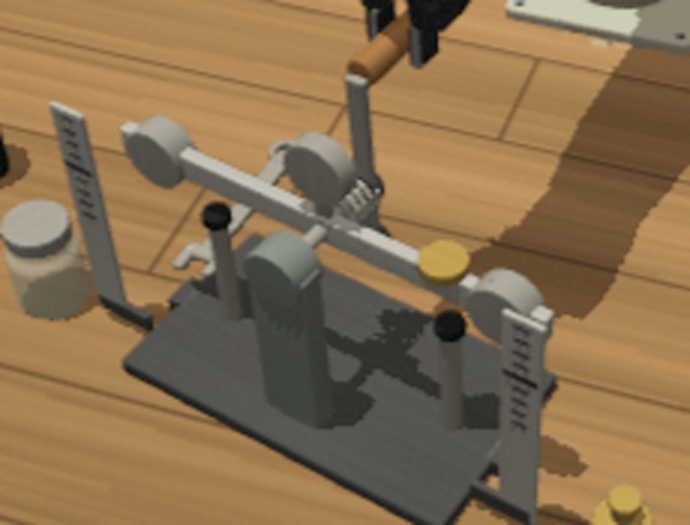

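```bash
python3 - <<'E'
from h import *
S=viewer.get_calibration("scene")
for TP in ([.587,-.074,-.238],[.5861,-.0749,-.2359]):
  for b in (-.25,-.05,0,.05):
    P=[[0,y*np.cos(b),.171+y*np.sin(b)] for y in(-.185,-.15,.15,.185)]
    print(b,((proj(S,t2w(TP,P))-[110,125])*3).round(0).tolist())
  print("marks",((proj(S,t2w(TP,[[.02,-.215,.17],[.02,.215,.17],[.02,-.195,.17],[.02,.195,.17]]))-[110,125])*3).round(0).tolist())
E
```

```text
-0.25 [[121.0, 89.0], [159.0, 114.0], [497.0, 342.0], [539.0, 370.0]]
-0.05 [[123.0, 124.0], [160.0, 143.0], [504.0, 316.0], [548.0, 338.0]]
0 [[125.0, 134.0], [161.0, 150.0], [504.0, 309.0], [548.0, 329.0]]
0.05 [[127.0, 143.0], [163.0, 158.0], [504.0, 301.0], [549.0, 320.0]]
marks [[77.0, 135.0], [573.0, 368.0], [97.0, 145.0], [546.0, 356.0]]
-0.25 [[120.0, 88.0], [158.0, 114.0], [497.0, 341.0], [538.0, 368.0]]
-0.05 [[122.0, 124.0], [159.0, 142.0], [503.0, 315.0], [547.0, 337.0]]
0 [[124.0, 133.0], [160.0, 149.0], [503.0, 307.0], [548.0, 328.0]]
0.05 [[126.0, 142.0], [162.0, 157.0], [503.0, 300.0], [548.0, 318.0]]
marks [[76.0, 135.0], [572.0, 366.0], [96.0, 144.0], [546.0, 354.0]]
```

arm_command(
  increments=[
    {"dx": 0,"dy": 0.37,"dz": -0.01,"wx": 0,"wy": 0,"wz": 0,"grip": 2.6},
    {"dx": 0,"dy": 0.4,"dz": -0.01,"wx": 0,"wy": 0,"wz": 0,"grip": 2.6},
    {"dx": 0,"dy": 0.32,"dz": -0.01,"wx": 0,"wy": 0,"wz": 0,"grip": 2.6},
    {"dx": 0,"dy": 0.24,"dz": -0.01,"wx": 0,"wy": 0,"wz": 0,"grip": 2.6},
    {"dx": 0,"dy": 0.19,"dz": -0.01,"wx": 0,"wy": 0,"wz": 0,"grip": 2.6},
  ],
)

```text
clock: 9.1
eef_pos: [0.4811, -0.05, 0.2509]
tool_rot: [0.121, 0.993, 0.0, 0.0]
ft_force: [-0.7, 0.7, 0.7]
grip_width: 0.0263
grasp_force: 0.3
```

```bash
python3 step.py mpc 0 5
```

```text
t 9.10 meas +0.008 res 0.0032 | b +0.008 v +0.002 W 0.0623+-0.0018 T 0.175 phi_eq 0.416 | phi cmd 0.417 meas 0.417 rad 0.0999 ess 3060 f [-0.2  1.1 -0.3] grip 0.026
plan phi [0.403 0.405 0.411 0.416 0.418] -> b +0.003+-0.025 v -0.009
[{"dx": 0, "dy": 0.15, "dz": -0.0, "wx": 0, "wy": 0, "wz": 0, "grip": 2.6}, {"dx": 0, "dy": 0.12, "dz": -0.0, "wx": 0, "wy": 0, "wz": 0, "grip": 2.6}, {"dx": 0, "dy": 0.06, "dz": -0.0, "wx": 0, "wy": 0, "wz": 0, "grip": 2.6}, {"dx": 0, "dy": 0.01, "dz": -0.0, "wx": 0, "wy": 0, "wz": 0, "grip": 2.6}, {"dx": 0, "dy": -0.01, "dz": 0.0, "wx": 0, "wy": 0, "wz": 0, "grip": 2.6}]
```

Estimator tracks well; continuing.

arm_command(
  increments=[
    {"dx": 0,"dy": 0.15,"dz": 0,"wx": 0,"wy": 0,"wz": 0,"grip": 2.6},
    {"dx": 0,"dy": 0.12,"dz": 0,"wx": 0,"wy": 0,"wz": 0,"grip": 2.6},
    {"dx": 0,"dy": 0.06,"dz": 0,"wx": 0,"wy": 0,"wz": 0,"grip": 2.6},
    {"dx": 0,"dy": 0.01,"dz": 0,"wx": 0,"wy": 0,"wz": 0,"grip": 2.6},
    {"dx": 0,"dy": -0.01,"dz": 0.0,"wx": 0,"wy": 0,"wz": 0,"grip": 2.6},
  ],
)

```text
clock: 9.65
eef_pos: [0.4811, -0.0501, 0.2509]
tool_rot: [0.121, 0.993, 0.0, 0.0]
ft_force: [-0.6, -0.2, -0.4]
grip_width: 0.0261
grasp_force: 0.3
```

```bash
python3 step.py mpc 0 6
```

```text
t 9.65 meas +0.005 res 0.0032 | b +0.004 v -0.007 W 0.0624+-0.0018 T 0.175 phi_eq 0.416 | phi cmd 0.418 meas 0.417 rad 0.0999 ess 3375 f [1.2 1.3 0.6] grip 0.026
plan phi [0.415 0.415 0.416 0.416 0.417 0.416] -> b +0.001+-0.030 v -0.002
[{"dx": 0, "dy": 0.03, "dz": -0.0, "wx": 0, "wy": 0, "wz": 0, "grip": 2.6}, {"dx": 0, "dy": 0.03, "dz": -0.0, "wx": 0, "wy": 0, "wz": 0, "grip": 2.6}, {"dx": 0, "dy": 0.02, "dz": -0.0, "wx": 0, "wy": 0, "wz": 0, "grip": 2.6}, {"dx": 0, "dy": 0.02, "dz": -0.0, "wx": 0, "wy": 0, "wz": 0, "grip": 2.6}, {"dx": 0, "dy": 0.02, "dz": -0.0, "wx": 0, "wy": 0, "wz": 0, "grip": 2.6}, {"dx": 0, "dy": 0.02, "dz": -0.0, "wx": 0, "wy": 0, "wz": 0, "grip": 2.6}]
```

arm_command(
  increments=[
    {"dx": 0,"dy": 0.03,"dz": 0,"wx": 0,"wy": 0,"wz": 0,"grip": 2.6},
    {"dx": 0,"dy": 0.03,"dz": 0,"wx": 0,"wy": 0,"wz": 0,"grip": 2.6},
    {"dx": 0,"dy": 0.02,"dz": 0,"wx": 0,"wy": 0,"wz": 0,"grip": 2.6},
    {"dx": 0,"dy": 0.02,"dz": 0,"wx": 0,"wy": 0,"wz": 0,"grip": 2.6},
    {"dx": 0,"dy": 0.02,"dz": 0,"wx": 0,"wy": 0,"wz": 0,"grip": 2.6},
    {"dx": 0,"dy": 0.02,"dz": 0,"wx": 0,"wy": 0,"wz": 0,"grip": 2.6},
  ],
)

```text
clock: 10.3
eef_pos: [0.4811, -0.0498, 0.2508]
tool_rot: [0.121, 0.993, 0.0, 0.0]
ft_force: [0.9, 0.3, 0.9]
grip_width: 0.0261
grasp_force: 0.3
```

```bash
python3 step.py mpc 0 6
```

```text
t 10.30 meas +0.002 res 0.0032 | b +0.002 v -0.001 W 0.0623+-0.0018 T 0.175 phi_eq 0.415 | phi cmd 0.416 meas 0.415 rad 0.0999 ess 2771 f [0.3 0.8 0.6] grip 0.026
plan phi [0.413 0.414 0.415 0.416 0.416 0.416] -> b +0.001+-0.029 v -0.001
[{"dx": 0, "dy": 0.03, "dz": -0.0, "wx": 0, "wy": 0, "wz": 0, "grip": 2.6}, {"dx": 0, "dy": 0.03, "dz": -0.0, "wx": 0, "wy": 0, "wz": 0, "grip": 2.6}, {"dx": 0, "dy": 0.02, "dz": -0.0, "wx": 0, "wy": 0, "wz": 0, "grip": 2.6}, {"dx": 0, "dy": 0.01, "dz": -0.0, "wx": 0, "wy": 0, "wz": 0, "grip": 2.6}, {"dx": 0, "dy": 0.01, "dz": -0.0, "wx": 0, "wy": 0, "wz": 0, "grip": 2.6}, {"dx": 0, "dy": 0.01, "dz": -0.0, "wx": 0, "wy": 0, "wz": 0, "grip": 2.6}]
```

arm_command(
  increments=[
    {"dx": 0,"dy": 0.03,"dz": 0,"wx": 0,"wy": 0,"wz": 0,"grip": 2.6},
    {"dx": 0,"dy": 0.03,"dz": 0,"wx": 0,"wy": 0,"wz": 0,"grip": 2.6},
    {"dx": 0,"dy": 0.02,"dz": 0,"wx": 0,"wy": 0,"wz": 0,"grip": 2.6},
    {"dx": 0,"dy": 0.01,"dz": 0,"wx": 0,"wy": 0,"wz": 0,"grip": 2.6},
    {"dx": 0,"dy": 0.01,"dz": 0,"wx": 0,"wy": 0,"wz": 0,"grip": 2.6},
    {"dx": 0,"dy": 0.01,"dz": 0,"wx": 0,"wy": 0,"wz": 0,"grip": 2.6},
  ],
)

```text
clock: 10.95
eef_pos: [0.4811, -0.0498, 0.2508]
tool_rot: [0.121, 0.993, 0.0, 0.0]
ft_force: [0.0, 1.0, -0.3]
grip_width: 0.0262
grasp_force: 0.3
```

```bash
python3 step.py mpc 0 7
```

```text
t 10.95 meas +0.004 res 0.0032 | b +0.004 v +0.005 W 0.0622+-0.0018 T 0.175 phi_eq 0.415 | phi cmd 0.416 meas 0.414 rad 0.0998 ess 2796 f [ 0.3  0.1 -0.4] grip 0.026
plan phi [0.404 0.406 0.411 0.414 0.416 0.417 0.416] -> b +0.001+-0.035 v -0.003
[{"dx": 0, "dy": 0.12, "dz": -0.0, "wx": 0, "wy": 0, "wz": 0, "grip": 2.6}, {"dx": 0, "dy": 0.1, "dz": -0.0, "wx": 0, "wy": 0, "wz": 0, "grip": 2.6}, {"dx": 0, "dy": 0.05, "dz": -0.0, "wx": 0, "wy": 0, "wz": 0, "grip": 2.6}, {"dx": 0, "dy": 0.02, "dz": -0.0, "wx": 0, "wy": 0, "wz": 0, "grip": 2.6}, {"dx": 0, "dy": -0.0, "dz": 0.0, "wx": 0, "wy": 0, "wz": 0, "grip": 2.6}, {"dx": 0, "dy": -0.01, "dz": 0.0, "wx": 0, "wy": 0, "wz": 0, "grip": 2.6}, {"dx": 0, "dy": -0.0, "dz": 0.0, "wx": 0, "wy": 0, "wz": 0, "grip": 2.6}]
```

arm_command(
  increments=[
    {"dx": 0,"dy": 0.12,"dz": 0,"wx": 0,"wy": 0,"wz": 0,"grip": 2.6},
    {"dx": 0,"dy": 0.1,"dz": 0,"wx": 0,"wy": 0,"wz": 0,"grip": 2.6},
    {"dx": 0,"dy": 0.05,"dz": 0,"wx": 0,"wy": 0,"wz": 0,"grip": 2.6},
    {"dx": 0,"dy": 0.02,"dz": 0,"wx": 0,"wy": 0,"wz": 0,"grip": 2.6},
    {"dx": 0,"dy": 0,"dz": 0.0,"wx": 0,"wy": 0,"wz": 0,"grip": 2.6},
    {"dx": 0,"dy": -0.01,"dz": 0.0,"wx": 0,"wy": 0,"wz": 0,"grip": 2.6},
    {"dx": 0,"dy": 0,"dz": 0.0,"wx": 0,"wy": 0,"wz": 0,"grip": 2.6},
  ],
)

```text
clock: 11.7
eef_pos: [0.4811, -0.0498, 0.2508]
tool_rot: [0.121, 0.993, 0.0, 0.0]
ft_force: [0.1, 0.7, 0.1]
grip_width: 0.026
grasp_force: 0.3
```

```bash
python3 step.py mpc 0 7
```

```text
t 11.70 meas -0.003 res 0.0032 | b -0.004 v -0.011 W 0.0623+-0.0018 T 0.175 phi_eq 0.416 | phi cmd 0.416 meas 0.414 rad 0.0999 ess 2338 f [ 0.5  0.3 -0.4] grip 0.026
plan phi [0.43  0.428 0.421 0.416 0.414 0.414 0.414] -> b -0.001+-0.034 v +0.004
[{"dx": 0, "dy": -0.14, "dz": 0.0, "wx": 0, "wy": 0, "wz": 0, "grip": 2.6}, {"dx": 0, "dy": -0.11, "dz": 0.0, "wx": 0, "wy": 0, "wz": 0, "grip": 2.6}, {"dx": 0, "dy": -0.05, "dz": 0.0, "wx": 0, "wy": 0, "wz": 0, "grip": 2.6}, {"dx": 0, "dy": -0.0, "dz": 0.0, "wx": 0, "wy": 0, "wz": 0, "grip": 2.6}, {"dx": 0, "dy": 0.02, "dz": -0.0, "wx": 0, "wy": 0, "wz": 0, "grip": 2.6}, {"dx": 0, "dy": 0.03, "dz": -0.0, "wx": 0, "wy": 0, "wz": 0, "grip": 2.6}, {"dx": 0, "dy": 0.02, "dz": -0.0, "wx": 0, "wy": 0, "wz": 0, "grip": 2.6}]
```

arm_command(
  increments=[
    {"dx": 0,"dy": -0.14,"dz": 0.0,"wx": 0,"wy": 0,"wz": 0,"grip": 2.6},
    {"dx": 0,"dy": -0.11,"dz": 0.0,"wx": 0,"wy": 0,"wz": 0,"grip": 2.6},
    {"dx": 0,"dy": -0.05,"dz": 0.0,"wx": 0,"wy": 0,"wz": 0,"grip": 2.6},
    {"dx": 0,"dy": 0,"dz": 0.0,"wx": 0,"wy": 0,"wz": 0,"grip": 2.6},
    {"dx": 0,"dy": 0.02,"dz": 0,"wx": 0,"wy": 0,"wz": 0,"grip": 2.6},
    {"dx": 0,"dy": 0.03,"dz": 0,"wx": 0,"wy": 0,"wz": 0,"grip": 2.6},
    {"dx": 0,"dy": 0.02,"dz": 0,"wx": 0,"wy": 0,"wz": 0,"grip": 2.6},
  ],
)

```text
clock: 12.45
eef_pos: [0.4811, -0.0495, 0.2507]
tool_rot: [0.121, 0.993, -0.0, -0.0]
ft_force: [0.8, 0.5, -0.3]
grip_width: 0.0261
grasp_force: 0.3
```

```bash
python3 step.py mpc 0 7
```

```text
t 12.45 meas -0.004 res 0.0032 | b -0.004 v -0.002 W 0.0623+-0.0018 T 0.174 phi_eq 0.416 | phi cmd 0.414 meas 0.412 rad 0.0997 ess 2434 f [ 0.3  0.3 -1.3] grip 0.026
plan phi [0.423 0.423 0.419 0.416 0.415 0.415 0.415] -> b -0.001+-0.034 v +0.003
[{"dx": 0, "dy": -0.1, "dz": 0.0, "wx": 0, "wy": 0, "wz": 0, "grip": 2.6}, {"dx": 0, "dy": -0.09, "dz": 0.0, "wx": 0, "wy": 0, "wz": 0, "grip": 2.6}, {"dx": 0, "dy": -0.05, "dz": 0.0, "wx": 0, "wy": 0, "wz": 0, "grip": 2.6}, {"dx": 0, "dy": -0.02, "dz": 0.0, "wx": 0, "wy": 0, "wz": 0, "grip": 2.6}, {"dx": 0, "dy": -0.01, "dz": 0.0, "wx": 0, "wy": 0, "wz": 0, "grip": 2.6}, {"dx": 0, "dy": -0.01, "dz": 0.0, "wx": 0, "wy": 0, "wz": 0, "grip": 2.6}, {"dx": 0, "dy": -0.01, "dz": 0.0, "wx": 0, "wy": 0, "wz": 0, "grip": 2.6}]
```

arm_command(
  increments=[
    {"dx": 0,"dy": -0.1,"dz": 0.0,"wx": 0,"wy": 0,"wz": 0,"grip": 2.6},
    {"dx": 0,"dy": -0.09,"dz": 0.0,"wx": 0,"wy": 0,"wz": 0,"grip": 2.6},
    {"dx": 0,"dy": -0.05,"dz": 0.0,"wx": 0,"wy": 0,"wz": 0,"grip": 2.6},
    {"dx": 0,"dy": -0.02,"dz": 0.0,"wx": 0,"wy": 0,"wz": 0,"grip": 2.6},
    {"dx": 0,"dy": -0.01,"dz": 0.0,"wx": 0,"wy": 0,"wz": 0,"grip": 2.6},
    {"dx": 0,"dy": -0.01,"dz": 0.0,"wx": 0,"wy": 0,"wz": 0,"grip": 2.6},
    {"dx": 0,"dy": -0.01,"dz": 0.0,"wx": 0,"wy": 0,"wz": 0,"grip": 2.6},
  ],
)

```text
clock: 13.2
eef_pos: [0.4811, -0.0496, 0.2508]
tool_rot: [0.121, 0.993, -0.0, -0.0]
ft_force: [0.5, -0.1, -0.8]
grip_width: 0.0258
grasp_force: 0.3
```

```bash
python3 step.py mpc 0 8
```

```text
t 13.20 meas +0.000 res 0.0032 | b +0.000 v +0.005 W 0.0623+-0.0018 T 0.174 phi_eq 0.416 | phi cmd 0.415 meas 0.413 rad 0.0998 ess 2346 f [-0.  -0.4 -0.2] grip 0.026
plan phi [0.411 0.412 0.414 0.415 0.416 0.416 0.416 0.416] -> b +0.000+-0.040 v +0.000
[{"dx": 0, "dy": 0.04, "dz": -0.0, "wx": 0, "wy": 0, "wz": 0, "grip": 2.6}, {"dx": 0, "dy": 0.03, "dz": -0.0, "wx": 0, "wy": 0, "wz": 0, "grip": 2.6}, {"dx": 0, "dy": 0.01, "dz": -0.0, "wx": 0, "wy": 0, "wz": 0, "grip": 2.6}, {"dx": 0, "dy": -0.01, "dz": 0.0, "wx": 0, "wy": 0, "wz": 0, "grip": 2.6}, {"dx": 0, "dy": -0.01, "dz": 0.0, "wx": 0, "wy": 0, "wz": 0, "grip": 2.6}, {"dx": 0, "dy": -0.01, "dz": 0.0, "wx": 0, "wy": 0, "wz": 0, "grip": 2.6}, {"dx": 0, "dy": -0.01, "dz": 0.0, "wx": 0, "wy": 0, "wz": 0, "grip": 2.6}, {"dx": 0, "dy": -0.01, "dz": 0.0, "wx": 0, "wy": 0, "wz": 0, "grip": 2.6}]
```

arm_command(
  increments=[
    {"dx": 0,"dy": 0.04,"dz": 0,"wx": 0,"wy": 0,"wz": 0,"grip": 2.6},
    {"dx": 0,"dy": 0.03,"dz": 0,"wx": 0,"wy": 0,"wz": 0,"grip": 2.6},
    {"dx": 0,"dy": 0.01,"dz": 0,"wx": 0,"wy": 0,"wz": 0,"grip": 2.6},
    {"dx": 0,"dy": -0.01,"dz": 0.0,"wx": 0,"wy": 0,"wz": 0,"grip": 2.6},
    {"dx": 0,"dy": -0.01,"dz": 0.0,"wx": 0,"wy": 0,"wz": 0,"grip": 2.6},
    {"dx": 0,"dy": -0.01,"dz": 0.0,"wx": 0,"wy": 0,"wz": 0,"grip": 2.6},
    {"dx": 0,"dy": -0.01,"dz": 0.0,"wx": 0,"wy": 0,"wz": 0,"grip": 2.6},
    {"dx": 0,"dy": -0.01,"dz": 0.0,"wx": 0,"wy": 0,"wz": 0,"grip": 2.6},
  ],
)

```text
clock: 14.05
eef_pos: [0.4811, -0.0497, 0.2508]
tool_rot: [0.121, 0.993, 0.0, 0.0]
ft_force: [-0.6, -0.0, 0.6]
grip_width: 0.0262
grasp_force: 0.3
```

```bash
python3 step.py mpc 0 8
```

```text
t 14.05 meas -0.004 res 0.0032 | b -0.004 v -0.007 W 0.0624+-0.0018 T 0.174 phi_eq 0.417 | phi cmd 0.416 meas 0.414 rad 0.0999 ess 2066 f [ 0.5  0.7 -0.3] grip 0.026
plan phi [0.428 0.426 0.421 0.417 0.415 0.415 0.415 0.416] -> b -0.001+-0.040 v +0.003
[{"dx": 0, "dy": -0.12, "dz": 0.0, "wx": 0, "wy": 0, "wz": 0, "grip": 2.6}, {"dx": 0, "dy": -0.1, "dz": 0.0, "wx": 0, "wy": 0, "wz": 0, "grip": 2.6}, {"dx": 0, "dy": -0.05, "dz": 0.0, "wx": 0, "wy": 0, "wz": 0, "grip": 2.6}, {"dx": 0, "dy": -0.01, "dz": 0.0, "wx": 0, "wy": 0, "wz": 0, "grip": 2.6}, {"dx": 0, "dy": 0.01, "dz": -0.0, "wx": 0, "wy": 0, "wz": 0, "grip": 2.6}, {"dx": 0, "dy": 0.01, "dz": -0.0, "wx": 0, "wy": 0, "wz": 0, "grip": 2.6}, {"dx": 0, "dy": 0.01, "dz": -0.0, "wx": 0, "wy": 0, "wz": 0, "grip": 2.6}, {"dx": 0, "dy": 0.01, "dz": -0.0, "wx": 0, "wy": 0, "wz": 0, "grip": 2.6}]
```

arm_command(
  increments=[
    {"dx": 0,"dy": -0.12,"dz": 0.0,"wx": 0,"wy": 0,"wz": 0,"grip": 2.6},
    {"dx": 0,"dy": -0.1,"dz": 0.0,"wx": 0,"wy": 0,"wz": 0,"grip": 2.6},
    {"dx": 0,"dy": -0.05,"dz": 0.0,"wx": 0,"wy": 0,"wz": 0,"grip": 2.6},
    {"dx": 0,"dy": -0.01,"dz": 0.0,"wx": 0,"wy": 0,"wz": 0,"grip": 2.6},
    {"dx": 0,"dy": 0.01,"dz": 0,"wx": 0,"wy": 0,"wz": 0,"grip": 2.6},
    {"dx": 0,"dy": 0.01,"dz": 0,"wx": 0,"wy": 0,"wz": 0,"grip": 2.6},
    {"dx": 0,"dy": 0.01,"dz": 0,"wx": 0,"wy": 0,"wz": 0,"grip": 2.6},
    {"dx": 0,"dy": 0.01,"dz": 0,"wx": 0,"wy": 0,"wz": 0,"grip": 2.6},
  ],
)

```text
clock: 14.9
eef_pos: [0.4811, -0.0496, 0.2508]
tool_rot: [0.121, 0.993, -0.0, -0.0]
ft_force: [0.8, 0.4, -0.5]
grip_width: 0.026
grasp_force: 0.3
```

```bash
python3 step.py mpc 0 8
```

```text
t 14.90 meas +0.001 res 0.0032 | b +0.001 v +0.005 W 0.0624+-0.0018 T 0.174 phi_eq 0.416 | phi cmd 0.416 meas 0.413 rad 0.0998 ess 2119 f [-0.2  1.2 -0.9] grip 0.026
plan phi [0.41  0.411 0.414 0.416 0.417 0.417 0.417 0.417] -> b +0.000+-0.039 v -0.000
[{"dx": 0, "dy": 0.05, "dz": -0.0, "wx": 0, "wy": 0, "wz": 0, "grip": 2.6}, {"dx": 0, "dy": 0.04, "dz": -0.0, "wx": 0, "wy": 0, "wz": 0, "grip": 2.6}, {"dx": 0, "dy": 0.01, "dz": -0.0, "wx": 0, "wy": 0, "wz": 0, "grip": 2.6}, {"dx": 0, "dy": -0.01, "dz": 0.0, "wx": 0, "wy": 0, "wz": 0, "grip": 2.6}, {"dx": 0, "dy": -0.01, "dz": 0.0, "wx": 0, "wy": 0, "wz": 0, "grip": 2.6}, {"dx": 0, "dy": -0.02, "dz": 0.0, "wx": 0, "wy": 0, "wz": 0, "grip": 2.6}, {"dx": 0, "dy": -0.02, "dz": 0.0, "wx": 0, "wy": 0, "wz": 0, "grip": 2.6}, {"dx": 0, "dy": -0.01, "dz": 0.0, "wx": 0, "wy": 0, "wz": 0, "grip": 2.6}]
```

arm_command(
  increments=[
    {"dx": 0,"dy": 0.05,"dz": 0,"wx": 0,"wy": 0,"wz": 0,"grip": 2.6},
    {"dx": 0,"dy": 0.04,"dz": 0,"wx": 0,"wy": 0,"wz": 0,"grip": 2.6},
    {"dx": 0,"dy": 0.01,"dz": 0,"wx": 0,"wy": 0,"wz": 0,"grip": 2.6},
    {"dx": 0,"dy": -0.01,"dz": 0.0,"wx": 0,"wy": 0,"wz": 0,"grip": 2.6},
    {"dx": 0,"dy": -0.01,"dz": 0.0,"wx": 0,"wy": 0,"wz": 0,"grip": 2.6},
    {"dx": 0,"dy": -0.02,"dz": 0.0,"wx": 0,"wy": 0,"wz": 0,"grip": 2.6},
    {"dx": 0,"dy": -0.02,"dz": 0.0,"wx": 0,"wy": 0,"wz": 0,"grip": 2.6},
    {"dx": 0,"dy": -0.01,"dz": 0.0,"wx": 0,"wy": 0,"wz": 0,"grip": 2.6},
  ],
)

```text
clock: 15.75
eef_pos: [0.4811, -0.0497, 0.2508]
tool_rot: [0.121, 0.993, 0.0, -0.0]
ft_force: [0.3, 0.4, -0.6]
grip_width: 0.0259
grasp_force: 0.3
```

```bash
python3 step.py mpc -0.21 8
```

```text
t 15.75 meas -0.000 res 0.0032 | b -0.000 v -0.001 W 0.0624+-0.0018 T 0.174 phi_eq 0.416 | phi cmd 0.417 meas 0.413 rad 0.0998 ess 2109 f [ 1.1 -0.   0.4] grip 0.026
plan phi [0.297 0.177 0.271 0.391 0.482 0.515 0.513 0.498] -> b -0.163+-0.038 v -0.120
[{"dx": 0, "dy": 1.2, "dz": 0.05, "wx": 0, "wy": 0, "wz": 0, "grip": 2.6}, {"dx": 0, "dy": 2.38, "dz": 0.25, "wx": 0, "wy": 0, "wz": 0, "grip": 2.6}, {"dx": 0, "dy": 1.45, "dz": 0.08, "wx": 0, "wy": 0, "wz": 0, "grip": 2.6}, {"dx": 0, "dy": 0.26, "dz": -0.0, "wx": 0, "wy": 0, "wz": 0, "grip": 2.6}, {"dx": 0, "dy": -0.65, "dz": 0.03, "wx": 0, "wy": 0, "wz": 0, "grip": 2.6}, {"dx": 0, "dy": -0.98, "dz": 0.07, "wx": 0, "wy": 0, "wz": 0, "grip": 2.6}, {"dx": 0, "dy": -0.96, "dz": 0.06, "wx": 0, "wy": 0, "wz": 0, "grip": 2.6}, {"dx": 0, "dy": -0.8, "dz": 0.05, "wx": 0, "wy": 0, "wz": 0, "grip": 2.6}]
```

arm_command(
  increments=[
    {"dx": 0,"dy": 1.2,"dz": 0.05,"wx": 0,"wy": 0,"wz": 0,"grip": 2.6},
    {"dx": 0,"dy": 2.38,"dz": 0.25,"wx": 0,"wy": 0,"wz": 0,"grip": 2.6},
    {"dx": 0,"dy": 1.45,"dz": 0.08,"wx": 0,"wy": 0,"wz": 0,"grip": 2.6},
    {"dx": 0,"dy": 0.26,"dz": 0,"wx": 0,"wy": 0,"wz": 0,"grip": 2.6},
    {"dx": 0,"dy": -0.65,"dz": 0.03,"wx": 0,"wy": 0,"wz": 0,"grip": 2.6},
    {"dx": 0,"dy": -0.98,"dz": 0.07,"wx": 0,"wy": 0,"wz": 0,"grip": 2.6},
    {"dx": 0,"dy": -0.96,"dz": 0.06,"wx": 0,"wy": 0,"wz": 0,"grip": 2.6},
    {"dx": 0,"dy": -0.8,"dz": 0.05,"wx": 0,"wy": 0,"wz": 0,"grip": 2.6},
  ],
)

```text
clock: 16.6
eef_pos: [0.4791, -0.0578, 0.2502]
tool_rot: [0.122, 0.993, 0.0, -0.0]
ft_force: [-0.5, 0.9, 0.3]
grip_width: 0.0264
grasp_force: 0.5
```

```bash
python3 step.py ramp 0.35 10
```

```text
t 16.60 meas -0.168 res 0.0031 | b -0.173 v -0.108 W 0.0625+-0.0017 T 0.174 phi_eq 0.417 | phi cmd 0.498 meas 0.493 rad 0.0996 ess 2102 f [ 0.8  0.7 -1.3] grip 0.026
plan phi [0.483 0.468 0.453 0.439 0.424 0.409 0.394 0.38  0.365 0.35 ] -> b -0.231+-0.030 v -0.063
[{"dx": 0, "dy": 0.15, "dz": -0.01, "wx": 0, "wy": 0, "wz": 0, "grip": 2.6}, {"dx": 0, "dy": 0.29, "dz": -0.02, "wx": 0, "wy": 0, "wz": 0, "grip": 2.6}, {"dx": 0, "dy": 0.44, "dz": -0.03, "wx": 0, "wy": 0, "wz": 0, "grip": 2.6}, {"dx": 0, "dy": 0.59, "dz": -0.04, "wx": 0, "wy": 0, "wz": 0, "grip": 2.6}, {"dx": 0, "dy": 0.74, "dz": -0.04, "wx": 0, "wy": 0, "wz": 0, "grip": 2.6}, {"dx": 0, "dy": 0.88, "dz": -0.05, "wx": 0, "wy": 0, "wz": 0, "grip": 2.6}, {"dx": 0, "dy": 1.03, "dz": -0.05, "wx": 0, "wy": 0, "wz": 0, "grip": 2.6}, {"dx": 0, "dy": 1.18, "dz": -0.05, "wx": 0, "wy": 0, "wz": 0, "grip": 2.6}, {"dx": 0, "dy": 1.33, "dz": -0.04, "wx": 0, "wy": 0, "wz": 0, "grip": 2.6}, {"dx": 0, "dy": 1.47, "dz": -0.04, "wx": 0, "wy": 0, "wz": 0, "grip": 2.6}]
```

Gentle touchdown predicted; go.

arm_command(
  increments=[
    {"dx": 0,"dy": 0.15,"dz": -0.01,"wx": 0,"wy": 0,"wz": 0,"grip": 2.6},
    {"dx": 0,"dy": 0.29,"dz": -0.02,"wx": 0,"wy": 0,"wz": 0,"grip": 2.6},
    {"dx": 0,"dy": 0.44,"dz": -0.03,"wx": 0,"wy": 0,"wz": 0,"grip": 2.6},
    {"dx": 0,"dy": 0.59,"dz": -0.04,"wx": 0,"wy": 0,"wz": 0,"grip": 2.6},
    {"dx": 0,"dy": 0.74,"dz": -0.04,"wx": 0,"wy": 0,"wz": 0,"grip": 2.6},
    {"dx": 0,"dy": 0.88,"dz": -0.05,"wx": 0,"wy": 0,"wz": 0,"grip": 2.6},
    {"dx": 0,"dy": 1.03,"dz": -0.05,"wx": 0,"wy": 0,"wz": 0,"grip": 2.6},
    {"dx": 0,"dy": 1.18,"dz": -0.05,"wx": 0,"wy": 0,"wz": 0,"grip": 2.6},
    {"dx": 0,"dy": 1.33,"dz": -0.04,"wx": 0,"wy": 0,"wz": 0,"grip": 2.6},
    {"dx": 0,"dy": 1.47,"dz": -0.04,"wx": 0,"wy": 0,"wz": 0,"grip": 2.6},
  ],
)

```text
clock: 17.65
eef_pos: [0.4828, -0.0431, 0.2507]
tool_rot: [0.121, 0.993, -0.0, 0.0]
ft_force: [1.1, 0.5, -0.6]
grip_width: 0.026
grasp_force: 0.4
```

```bash
python3 step.py ramp 0.2 10
```

```text
t 17.65 meas -0.246 res 0.0029 | b -0.250 v -0.013 W 0.0628+-0.0018 T 0.176 phi_eq 0.419 | phi cmd 0.350 meas 0.344 rad 0.0999 ess 5328 f [0.1 1.5 0.2] grip 0.026
plan phi [0.335 0.32  0.305 0.29  0.275 0.26  0.245 0.23  0.215 0.2  ] -> b -0.250+-0.000 v +0.000
[{"dx": 0, "dy": 0.15, "dz": 0.01, "wx": 0, "wy": 0, "wz": 0, "grip": 2.6}, {"dx": 0, "dy": 0.3, "dz": 0.02, "wx": 0, "wy": 0, "wz": 0, "grip": 2.6}, {"dx": 0, "dy": 0.45, "dz": 0.03, "wx": 0, "wy": 0, "wz": 0, "grip": 2.6}, {"dx": 0, "dy": 0.6, "dz": 0.05, "wx": 0, "wy": 0, "wz": 0, "grip": 2.6}, {"dx": 0, "dy": 0.75, "dz": 0.07, "wx": 0, "wy": 0, "wz": 0, "grip": 2.6}, {"dx": 0, "dy": 0.9, "dz": 0.09, "wx": 0, "wy": 0, "wz": 0, "grip": 2.6}, {"dx": 0, "dy": 1.04, "dz": 0.11, "wx": 0, "wy": 0, "wz": 0, "grip": 2.6}, {"dx": 0, "dy": 1.19, "dz": 0.13, "wx": 0, "wy": 0, "wz": 0, "grip": 2.6}, {"dx": 0, "dy": 1.34, "dz": 0.16, "wx": 0, "wy": 0, "wz": 0, "grip": 2.6}, {"dx": 0, "dy": 1.49, "dz": 0.19, "wx": 0, "wy": 0, "wz": 0, "grip": 2.6}]
```

arm_command(
  increments=[
    {"dx": 0,"dy": 0.6,"dz": 0.05,"wx": 0,"wy": 0,"wz": 0,"grip": 2.6},
    {"dx": 0,"dy": 1.19,"dz": 0.13,"wx": 0,"wy": 0,"wz": 0,"grip": 2.6},
    {"dx": 0,"dy": 1.78,"dz": 0.25,"wx": 0,"wy": 0,"wz": 0,"grip": 2.6},
    {"dx": 0,"dy": 2.36,"dz": 0.41,"wx": 0,"wy": 0,"wz": 0,"grip": 2.6},
    {"dx": 0,"dy": 2.93,"dz": 0.59,"wx": 0,"wy": 0,"wz": 0,"grip": 2.6},
    {"dx": 0,"dy": 3.49,"dz": 0.82,"wx": 0,"wy": 0,"wz": 0,"grip": 2.6},
    {"dx": 0,"dy": 4.03,"dz": 1.07,"wx": 0,"wy": 0,"wz": 0,"grip": 2.6},
    {"dx": 0,"dy": 4.56,"dz": 1.36,"wx": 0,"wy": 0,"wz": 0,"grip": 2.6},
    {"dx": 0,"dy": 5.06,"dz": 1.68,"wx": 0,"wy": 0,"wz": 0,"grip": 2.6},
    {"dx": 0,"dy": 5.47,"dz": 1.97,"wx": 0,"wy": 0,"wz": 0,"grip": 2.6},
  ],
)

```text
clock: 18.7
eef_pos: [0.4959, 0.0102, 0.2307]
tool_rot: [0.121, 0.993, -0.0, -0.0]
ft_force: [0.0, -0.4, 0.5]
grip_width: 0.0262
grasp_force: 0.0
```

arm_command(
  increments=[
    {"dx": 0,"dy": 0,"dz": 0,"wx": 0,"wy": 0,"wz": 0,"grip": 4},
    {"dx": 0,"dy": 0,"dz": 0,"wx": 0,"wy": 0,"wz": 0,"grip": 6},
    {"dx": 0,"dy": 0,"dz": 0,"wx": 0,"wy": 0,"wz": 0,"grip": 8.5},
    {"dx": 0,"dy": 0,"dz": 0,"wx": 0,"wy": 0,"wz": 0,"grip": 8.5},
    {"dx": 0,"dy": 0,"dz": 0,"wx": 0,"wy": 0,"wz": 0,"grip": 8.5},
    {"dx": 0,"dy": 0,"dz": 0,"wx": 0,"wy": 0,"wz": 0,"grip": 8.5},
    {"dx": 0,"dy": 0,"dz": 0,"wx": 0,"wy": 0,"wz": 0,"grip": 8.5},
  ],
)

```text
clock: 19.4
eef_pos: [0.4959, 0.0098, 0.2311]
tool_rot: [0.121, 0.993, -0.0, 0.0]
ft_force: [-0.8, 0.1, 0.6]
grip_width: 0.0846
grasp_force: 0.0
```

arm_command(
  increments=[
    {"dx": 0,"dy": 0,"dz": -1,"wx": 0,"wy": 0,"wz": 0,"grip": 8.5},
    {"dx": 0,"dy": 0,"dz": -3,"wx": 0,"wy": 0,"wz": 0,"grip": 8.5},
    {"dx": 0,"dy": 0,"dz": -6,"wx": 0,"wy": 0,"wz": 0,"grip": 8.5},
    {"dx": 0,"dy": 0,"dz": -9,"wx": 0,"wy": 0,"wz": 0,"grip": 8.5},
    {"dx": 0,"dy": 0,"dz": -11,"wx": 0,"wy": 0,"wz": 0,"grip": 8.5},
    {"dx": 0,"dy": 0,"dz": -12,"wx": 0,"wy": 0,"wz": 0,"grip": 8.5},
    {"dx": 0,"dy": 0,"dz": -12,"wx": 0,"wy": 0,"wz": 0,"grip": 8.5},
    {"dx": 0,"dy": 0,"dz": -12,"wx": 0,"wy": 0,"wz": 0,"grip": 8.5},
  ],
)

```text
clock: 20.2
eef_pos: [0.4957, 0.0099, 0.3503]
tool_rot: [0.121, 0.993, -0.0, -0.001]
ft_force: [-0.0, -0.4, -0.2]
grip_width: 0.0852
grasp_force: 0.0
```

```bash
python3 step.py ramp 0.2 1 | head -1; python3 -c "
import cv2,glob,os;f=max(glob.glob('pics/s[0-9]*.png'),key=os.path.getmtime);a=cv2.imread(f)[125:325,110:340];cv2.imwrite('pics/end.png',cv2.resize(a,None,fx=3,fy=3))"
```

```text
t 20.20 meas -0.246 res 0.0029 | b -0.250 v -0.001 W 0.0628+-0.0020 T 0.176 phi_eq 0.419 | phi cmd 0.200 meas -0.242 rad 0.2076 ess 8000 f [ 0.1 -0.3 -0.3] grip 0.085
```

View pics/end.png

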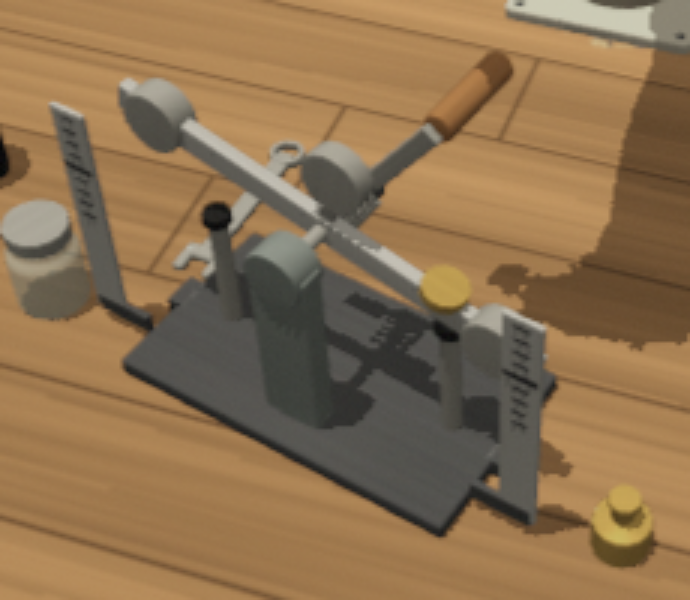

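The picture matches the start: the beam is on its rest with the brass weight at crop (445,288), the handle is back at (470,95), and the wrench, jar and spare weight have not moved.

```bash
python3 -c "
from workcell import job
print(job.job_done())"
```

```text
the job is handed in; nothing more can be done
None
```

The job is handed in: by the camera estimates the beam floated level for about 7.5 s (within 0.03 rad of level at every reading), touched down gently on its starting rest, and the lever was released at slack with the other things on the bench where they were.

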